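Squeeze the spare paint bottle into the full tray

ROBOT

A 6-joint arm with a two-finger parallel gripper is mounted at the origin on the work surface. World frame = base frame: x ahead of the robot, y to its left, z up, the work surface at z = 0. Lengths are in m, angles in degrees, forces in N, time in s.
With the tool pointing down it reaches from about 0.25 to 0.725 m from the base axis. Payload 9.7 kg.
Tool frame: the origin (TCP) lies midway between the tips of the shut fingers; the grasp point (between the pads) lies 19 mm behind it; x points along the fingers, y is the direction in which the jaws open and shut, and the axes are right-handed (so a half turn about x gives the same grasp; the last joint's range is limited). The gripper opens to 85 mm and grips with 20 to 120 N. Pads are 22 mm wide; open, the fingers measure 114 mm over their backs; the gripper's body (76 mm by 85 mm) begins 54 mm behind the grasp point. The pads swing forward as they close: fully open they stand 13 mm farther back than shut.
Start: joints at [0, 4.979, 10.078, 95.1, 0, 90], TCP at [0.55, -0, 0.231] pointing down, gripper open.
Joint ranges: [-179.16, 179.16], [-48.56, 103.87], [-65.8, 70.77], [-126.05, 130.52], [-82.76, 87.17], [-180, 180]. Speed limits (degrees/s): [127.2, 127.2, 147.25, 180, 180, 180].

INTERFACE

Orientations are given as [roll, pitch, yaw] about the fixed x, y, z axes, in that order (R = Rz(yaw) Ry(pitch) Rx(roll)).
In Python, from workcell import bot, cams gives the robot as it stands.
- The arm moves only by the tool apply_moves, never from a script. Its argument "commands" is a list of rows, each a list of 5 numbers: the shift along the tool's x, y, z in m, then the turn about the tool's x in rad, then the opening, from -1 (shut) to 1 (fully open). In form: [[tx, ty, tz, roll, hand], ...]. A call has 1 to 12 rows; each row is the pose to reach, as a shift and turn from the pose measured when the call began, along the tool's axes at that moment; what a row does not reach only later rows make up. A row lasts 1/10 s, in which the tool goes at most 50 mm and 8.59 degrees, less where a joint would pass 70% of its speed; a pose out of reach is approached as far as the arm can. A call with a gripper value outside its range is refused whole. The fingers move at their own pace and stop on an object; "newtons" is the grip in N (left out, the last holds). Time passes only in rows, so rows that repeat a pose let the fingers close. It gives the time, the measured TCP pose, the force and the opening at its end, in the units of the state.
- bot.get_obs(): the state, without advancing time (a new reading comes with each control period).
- cams.camera(name): name is "scene" or "side" or "wrist"; returns a dict with "frame" (400x640x3 uint8, blue, green, red), "depth" (400x640 float32, m along the optical axis (not along the pixel's ray), 0 where there is no reading), "camera_matrix" (3x3 intrinsics, pixels), "D" ([k1, k2, p1, p2, k3] as OpenCV has them; the pictures are not rectified), "R" (3x3) and "t" (3): a world point X has camera coordinates R X + t; the wrist camera has in their place "mount" (4x4, takes a point from camera to tool coordinates, whose origin is the TCP and whose axes are the tool frame's). Camera axes: x right, y down, z forward; pixel columns grow to the right and rows downward; lengths in m; the calibration is good to about 2 mm. A picture is of the moment at which its call begins: read the wrist's pose just before it.
- bot.job_done(): hands the job in, once; it reports no verdict.
Trained networks look in the newest picture that a camera, given by its name, has taken for a name from the list of things; names that differ only in an ending like _2 or _b are one class to them, and where a whole thing is asked for, a point or a joint stands for the part that bears it (a point fixed in the world has none). Each returns a list of dicts, best first, with "confidence" (0 to 1); they miss things now and then, are a little off and sometimes report something else, mostly with a low value. They report only what shows in the picture. A call takes as long as a camera call. They do not tell look-alikes from the thing itself.
- cams.spot_in(name, camera): "rect" ([left, top, right, bottom] in pixels, round what is visible of it).
The state is a dict: "time": time; "q": joint angles; "qd": joint speeds; "joint_efforts": joint torques, N m; "ee_pos": TCP position; "tcp_rot": TCP orientation; "wrist_force": force on the tool from outside, world axes, zero at the start; "torque": the same for the moment, N m; "opening": finger opening in m.
Only numpy, scipy, OpenCV 4.12 (cv2) and the standard library are available. Lean on these libraries where they do the work, as an engineer would, in place of code of your own. Each camera call takes 0.05 s, during which the arm holds its last target. There are 200 camera calls.

TASK

The spare paint bottle standing outside the wooden tray belongs in the tray's row, right beside the one tall bottle, on its side towards the crayon stubs. Gently nudge the bottles of the row apart until they are firmly up against the metal end plates on both sides, and slide the spare into the gap until it stands upright on the tray floor, lined up with the others and released. Use light force throughout, do not tip the bottles of the row or take them out of the tray, and leave the other things on the table where they are.

Things in the scene. Friction and masses are not known exactly. Their poses are not given: they have to be found in the camera images.
- tray: Shallow wooden tray, fixed to the table; the row runs along its y; two crayon stubs lie at its +y end. Origin: underside. Floor 5 mm thick, side walls at x = -36 and +36 mm, 35 mm high, 68 mm apart inside. Bottles slide on the floor with 1 to 3 N each; an end plate is felt as a steep rise. Over 25 N between a bottle and an end plate, or between the spare and another bottle, is too much
- clamp: Dark clamp on the tray's near side (origin = the tray's) that holds the bay: two upright aluminium end plates, 51 mm high, rising through the tray, joined by strips. Their faces to the bottles are 233 mm apart; their middle lies anywhere from y = -16 to +16 mm in the tray's frame, to be found by feel; light force does not shift them. With the row pushed firmly to both plates the gap is 49 mm
- tall: The one tall bottle of the row, dark blue, 60 (x) by 46 mm (y); body 95 mm high, edges along x rounded 2.5 mm; centred white block cap 30 (x) by 24 mm (y), 101 to 131 mm above the underside. Origin: centre of underside. About 210 g. It may be first, second or third from the -y end, never the last at +y; its y axis points along the tray's y, towards the crayon stubs
- row_a: A short bottle of the row, dark blue, 60 (x) by 46 mm (y); body 65 mm high, edges along x rounded 2.5 mm; centred white block cap 30 (x) by 24 mm (y), 71 to 101 mm above the underside. Origin: centre of underside. About 150 g. It stands in the tray; its place in the row varies. Bottles start about 1 mm apart, free room at both ends
- row_b: A short bottle of the row, dark blue, 60 (x) by 46 mm (y); body 65 mm high, edges along x rounded 2.5 mm; centred white block cap 30 (x) by 24 mm (y), 71 to 101 mm above the underside. Origin: centre of underside. About 150 g. It stands in the tray; its place in the row varies. Bottles start about 1 mm apart, free room at both ends
- row_c: A short bottle of the row, dark blue, 60 (x) by 46 mm (y); body 65 mm high, edges along x rounded 2.5 mm; centred white block cap 30 (x) by 24 mm (y), 71 to 101 mm above the underside. Origin: centre of underside. About 150 g. It stands in the tray, always the last at +y, nearest the crayon stubs. Bottles start about 1 mm apart, free room at both ends
- spare: The spare bottle standing on the table outside the tray, dark blue, 60 (x) by 46 mm (y); body 65 mm high, edges along x rounded 2.5 mm; centred white block cap 30 (x) by 24 mm (y), 71 to 101 mm above the underside. Origin: centre of underside. About 150 g, same as the short ones of the row. Its cap can be gripped from above
- tin: Bystander: open steel tin, 72 mm across, 100 mm high, origin under its centre
- glue: Bystander: round white glue bottle, 48 mm across, 150 mm high, origin under its centre
- pot: Bystander: open white ceramic pot, 70 mm across, 60 mm high, origin under its centre
- brush: Bystander: paint brush lying on the table, along its x, origin under its middle
Things that resemble listed ones, but are neither listed nor needed, are in the scene too. Leave any red look-alike of the spare alone.

How it is judged (in metres and radians):
On the way:
1. a gap about a bottle wide (40 mm or more) is opened beside the tall bottle on its crayon side ((horizontal distance between row_a and tall above 0.086 m or y of row_a in the frame of tall below 0 m) and (horizontal distance between row_b and tall above 0.086 m or y of row_b in the frame of tall below 0 m) and (horizontal distance between row_c and tall above 0.086 m or y of row_c in the frame of tall below 0 m)), for 0.2 s.
At the end, for the whole second after the job is handed in: The spare stands on the tray floor (within 4 mm) directly beside the tall bottle on its crayon side (centres less than 56 mm apart), within 8 mm of the tray's centre line; all five bottles stand in the tray upright (within 0.06 rad), lined up with it (within 0.15 rad) and at rest (z of each of tall, row_a, row_b, row_c, spare in the frame of tray below 0.009 m and angle between each of tall, row_a, row_b, row_c, spare's own z axis and vertical below 0.06 rad and angle between the x axis of each of tall, row_a, row_b, row_c, spare and the x axis of tray, either way round below 0.15 rad and linear speed of each of tall, row_a, row_b, row_c, spare below 0.01 m/s and horizontal distance between spare and tall below 0.056 m and y of spare in the frame of tall above 0.04 m and x of spare in the frame of tray between -0.008 and 0.008 m); the robot touches nothing.
It fails at once if a bottle is pressed against a metal end plate with more than 25 N (contact force between any of tall, row_a, row_b, row_c, spare and clamp above 25 N).
It fails at once if the spare bottle is forced against another bottle with more than 25 N (contact force between spare and tall above 25 N or contact force between spare and row_a above 25 N or contact force between spare and row_b above 25 N or contact force between spare and row_c above 25 N).
It fails at once if a bottle of the row is lifted more than 20 mm off the tray floor (z of any of tall, row_a, row_b, row_c in the frame of tray above 0.025 m).
It fails at once if a bottle is tipped by more than 0.35 rad (angle between any of tall, row_a, row_b, row_c, spare's own z axis and vertical above 0.35 rad).
It fails at once if the tin, glue bottle, pot or brush is moved by more than 15 mm (distance of any of tin, glue, pot, brush from where it was at the start of the episode above 0.015 m).
It also fails if it takes over 58 s, if anything falls off the work surface, if the arm or the gripper's body presses on something with over 40 N, if the wrist force passes 120 N, or if a joint passes its speed limit or range.

## Working session

There is one attempt and no reset: what is moved stays moved. The work goes in short steps, Python scripts to look and compute and a tool call to move; the robot and the scene stay as the last step left them, time stands still between calls to the robot, and variables do not carry over. Pictures are saved under pics/ and viewed, about 8 in all and at most 12, crops included, and the job is handed in when it is done.

Besides the shell and the picture viewer there is one more tool, called after ">>>" as name(argument=value, ...) on one line, values as JSON. apply_moves: Moves the arm, as the interface text tells. Its arguments: {"type":"object","properties":{"commands":{"type":"array"},"newtons":{"type":"number"}},"required":["commands"]}

```bash
mkdir -p pics
cat > h.py <<'E'
from workcell import bot, cams
import numpy as np, cv2
from scipy.spatial.transform import Rotation as Ro
def shot(name):
    o=bot.get_obs(); c=cams.camera(name)
    if "mount" in c:
        T=np.eye(4); T[:3,:3]=Ro.from_euler('xyz',o["tcp_rot"],degrees=True).as_matrix(); T[:3,3]=o["ee_pos"]
        M=T@np.array(c["mount"]); c["R"]=M[:3,:3].T; c["t"]=-M[:3,:3].T@M[:3,3]
    return c
def cloud(c):
    h,w=c["depth"].shape
    u,v=np.meshgrid(np.arange(w),np.arange(h))
    p=cv2.undistortPoints(np.stack([u,v],-1).reshape(-1,1,2).astype(float),np.array(c["camera_matrix"]),np.array(c["D"])).reshape(h,w,2)
    d=c["depth"]; X=np.dstack([p[...,0]*d,p[...,1]*d,d])
    return (X-np.array(c["t"]))@np.array(c["R"])
E
python3 - <<'E'
from h import *
print(bot.get_obs())
for n in ["scene","side"]:
    c=shot(n); cv2.imwrite(f"pics/{n}0.png",c["frame"]); P=cloud(c)
    np.savez(f"{n}0.npz",P=P,f=c["frame"],d=c["depth"])
    print(n,-np.array(c["R"]).T@c["t"])
    for k in ["tray","clamp","tall","row_a","spare","tin","glue","pot","brush"]:
        for r in cams.spot_in(k,n)[:6]:
            l,t,R,b=[int(x) for x in r["rect"]]
            q=P[(t+b)//2,(l+R)//2]
            print(k,[l,t,R,b],round(r["confidence"],2),q.round(3))
E
```

```text
{'time': 0.0, 'q': array([-1.53922286e-03,  5.00954596e+00,  1.00339178e+01,  9.51012937e+01,
        1.85871372e-04,  9.00005480e+01]), 'qd': array([ 0.01761549, -0.05254274, -0.0688731 , -0.02107018, -0.04312715,
       -0.07446367]), 'joint_efforts': array([ 7.68234549e-04, -5.20392072e+01,  4.64802504e+01,  1.63646933e-02,
        2.23589603e-05, -6.77332673e-05]), 'ee_pos': array([ 5.49752410e-01, -1.38442682e-05,  2.30593198e-01]), 'tcp_rot': array([-90.1378992 ,  89.9230779 , 179.86001345]), 'wrist_force': array([-0.97967319,  0.02247793,  0.01000637]), 'torque': array([ 0.00929631,  0.01579388, -0.01785915]), 'opening': 0.08545157902413966}
scene [0.96590968 0.03294973 0.74059001]
tray [264, 206, 423, 258] 0.85 [0.628 0.054 0.074]
clamp [287, 205, 403, 250] 0.77 [0.626 0.057 0.092]
clamp [445, 167, 486, 212] 0.44 [0.518 0.299 0.1  ]
clamp [158, 198, 193, 242] 0.21 [ 0.6   -0.32   0.006]
tall [329, 194, 362, 244] 0.87 [0.613 0.056 0.101]
row_a [289, 205, 312, 248] 0.88 [ 0.629 -0.032  0.086]
row_a [311, 206, 338, 245] 0.75 [0.62  0.015 0.082]
row_a [356, 202, 384, 238] 0.73 [0
[... 661 characters left out ...]
 [0.569 0.11  0.068]
tall [238, 168, 279, 221] 0.95 [0.588 0.075 0.099]
row_a [266, 154, 294, 187] 0.91 [ 0.6   -0.022  0.085]
row_a [231, 199, 271, 251] 0.68 [0.574 0.126 0.067]
row_a [260, 166, 291, 204] 0.53 [0.574 0.038 0.099]
spare [362, 225, 401, 284] 0.93 [0.336 0.077 0.063]
spare [339, 184, 372, 235] 0.9 [ 0.423 -0.009  0.061]
spare [308, 211, 348, 269] 0.81 [0.433 0.089 0.061]
spare [317, 282, 366, 339] 0.65 [0.351 0.211 0.063]
spare [375, 96, 395, 157] 0.37 [ 0.468 -0.29   0.083]
tin [199, 292, 251, 366] 0.89 [0.509 0.303 0.022]
glue [372, 95, 397, 157] 0.9 [ 0.471 -0.293  0.08 ]
pot [321, 109, 346, 145] 0.62 [ 0.597 -0.271  0.054]
brush [94, 276, 211, 355] 0.77 [0.632 0.337 0.02 ]
```

Run:
```python
import cv2,numpy as np
a=cv2.imread("pics/scene0.png")[90:310,140:540];b=cv2.imread("pics/side0.png")[80:380,80:480]
a=cv2.resize(a,(545,300)) 
cv2.imwrite("pics/both.png",np.hstack([cv2.resize(a,(400,220)),cv2.resize(b,(400,300))[:220]]))
cv2.imwrite("pics/sc.png",cv2.resize(cv2.imread("pics/scene0.png")[90:310,140:540],(800,440),interpolation=cv2.INTER_CUBIC))
```

```text
(no output)
```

View pics/sc.png

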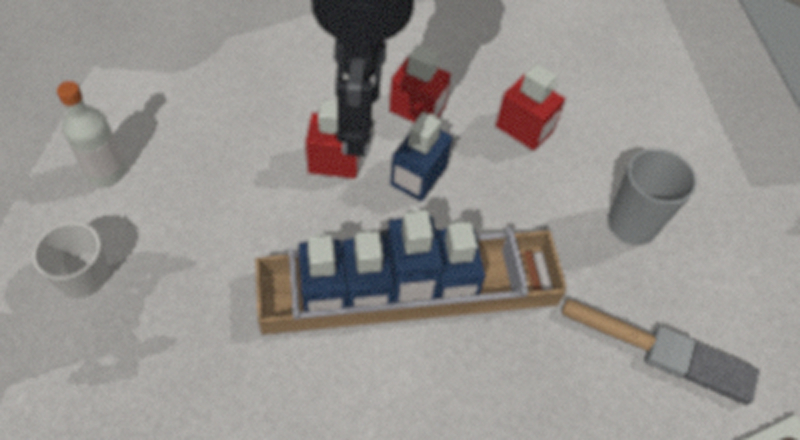

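The crop (2x, offset 140,90) shows, from left (-y) to right: short (320,270), short (368,270), tall (415,255), row_c (460,260) and the crayons (535,270). The blue spare is at (420,160), turned, with three red look-alikes nearby. So the gap goes between tall and row_c.

Run:
```python
from h import *
o=bot.get_obs(); print(Ro.from_euler('xyz',o["tcp_rot"],degrees=True).as_matrix().round(2))
c=shot("wrist"); np.savez("wrist0.npz",P=cloud(c),f=c["frame"],d=c["depth"]); cv2.imwrite("pics/w0.png",c["frame"])
print("wristcam",(-np.array(c["R"]).T@c["t"]).round(3), np.array(c["R"]).round(2).tolist())
for n in ["scene0","side0","wrist0"]:
    z=np.load(n+".npz");P=z["P"];f=z["f"].astype(int);hsv=cv2.cvtColor(z["f"],cv2.COLOR_BGR2HSV)
    def comp(m,lab):
        N,L,S,C=cv2.connectedComponentsWithStats(m.astype(np.uint8))
        for i in range(1,N):
            if S[i,4]<25: continue
            q=P[L==i]; r=cv2.minAreaRect((q[:,:2]*1000).astype(np.float32))
            print(n,lab,C[i].round(),S[i,4],q.mean(0).round(3),"z",np.percentile(q[:,2],[5,95]).round(3),"rect",np.round(r[0],1),np.round(r[1],1),round(r[2],1))
    roi=(z["d"]>0)&(P[...,0]>.3)&(P[...,0]<.7)&(P[...,1]>-.15)&(P[...,1]<.25)
    w=(hsv[...,1]<60)&(hsv[...,2]>110)
    comp(roi&w&(P[...,2]>.094)&(P[...,2]<.15),"cap")
    blue=(f[...,0]>f[...,2]+25)
    comp(roi&blue&(P[...,2]>.055),"blue")
```

```text
[[ 0.  1. -0.]
 [-0. -0. -1.]
 [-1.  0.  0.]]
wristcam [0.55  0.075 0.374] [[1.0, 0.0, 0.0], [0.0, -0.96, 0.3], [0.0, -0.3, -0.96]]
scene0 cap [352. 118.] 94 [0.34  0.057 0.101] z [0.098 0.103] rect [340.4  56.7] [34.9 23. ] 60.0
scene0 cap [410. 128.] 147 [0.359 0.192 0.101] z [0.096 0.104] rect [357.4 193.1] [36.5 25.5] 55.1
scene0 cap [303. 146.] 86 [ 0.436 -0.048  0.101] z [0.096 0.103] rect [433.5 -48.5] [26.6 18.1] 5.9
scene0 cap [353. 153.] 123 [0.446 0.063 0.101] z [0.096 0.103] rect [443.3  62.9] [23.8 35.3] 62.7
scene0 cap [348. 205.] 265 [0.599 0.059 0.131] z [0.112 0.138] rect [587.8  60.9] [45.7 32.2] 12.4
scene0 cap [370. 209.] 202 [0.588 0.104 0.105] z [0.098 0.108] rect [583.9 104.1] [34.9 24.2] 10.0
scene0 cap [323. 214.] 201 [0.608 0.013 0.105] z [0.097 0.108] rect [603.5  11.8] [35.6 23.8] 11.6
scene0 cap [300. 216.] 200 [ 0.617 -0.033  0.105] z [0.097 0.109] rect [612.1 -34.3] [36.5 23.5] 12.3
scene0 blue [351. 168.] 262 [0.46  0.064 0.064] z [0.057 0.068] rect [446.5  63.2] [42.4 62.3] 61.9
scene0 blue [334. 225.] 1468 [0.615 0.035 0.078] z [0.062 0.101] rect [60
[... 1716 characters left out ...]
p [ 43. 125.] 130 [0.331 0.047 0.1  ] z [0.099 0.102] rect [333.7  47.6] [11.3 23.4] 65.1
wrist0 cap [390. 167.] 1160 [0.603 0.014 0.105] z [0.102 0.107] rect [602.4  13.4] [34.8 23.5] 11.0
wrist0 cap [184. 226.] 1056 [ 0.433 -0.039  0.1  ] z [0.096 0.102] rect [432.1 -38.5] [34.5 24.7] 87.3
wrist0 cap [397. 221.] 1007 [ 0.612 -0.031  0.105] z [0.102 0.107] rect [610.9 -32.6] [34.9 23.4] 11.7
wrist0 blue [362.  48.] 2357 [0.582 0.104 0.07 ] z [0.068 0.071] rect [583.9 105.8] [59.7 44.8] 11.3
wrist0 blue [211.  96.] 1971 [0.455 0.067 0.064] z [0.06  0.066] rect [444.1  63.8] [44.8 59.5] 62.5
wrist0 blue [380. 144.] 5797 [0.599 0.026 0.084] z [0.069 0.101] rect [603.8  14.3] [ 60.7 138.6] 11.7
```

View pics/w0.png

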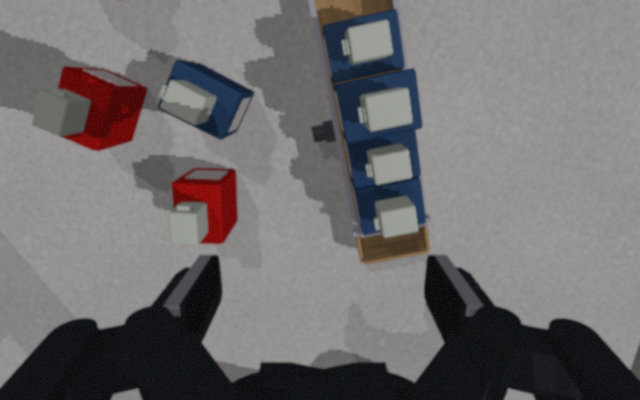

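Tray yaw is about 11.7° and row_c is at (0.583, 0.106). Spare is at (0.444, 0.065), yaw about -27.5°. First I move above row_c, with the jaws along tray x.

>>> apply_moves(commands=[[0,0.017,-0.05,-0.1,0.3],[0,0.0335,-0.1055,-0.204,0.3],[0,0.0335,-0.1055,-0.204,0.3],[0.05,0.0335,-0.1055,-0.204,0.3],[0.05,0.0335,-0.1055,-0.204,0.3]], newtons=20)

```text
time: 1.55
ee_pos: [0.5799, 0.1053, 0.1736]
tcp_rot: [-90.8, 89.3, -169.1]
wrist_force: [-0.4, -0.5, -1.5]
opening: 0.0554
```

Run:
```python
from h import *
o=bot.get_obs(); print(o["time"],o["ee_pos"],o["tcp_rot"],o["wrist_force"],o["opening"])
z=np.load("wrist0.npz")
# tray-frame profile: plates from scene/side clouds
a=np.radians(11.7);ux=np.array([np.cos(a),np.sin(a)]);uy=np.array([-np.sin(a),np.cos(a)])
c=shot("wrist");P=cloud(c);cv2.imwrite("pics/w1.png",c["frame"])
for n,Q in [("w",P)]+[(k,np.load(k+"0.npz")["P"]) for k in ("scene","side")]:
    x=Q[...,:2]@ux;y=Q[...,:2]@uy
    for lo,hi in [(0.0,0.1),(-0.25,-0.16)]:
        m=(abs(x-.592)<.03)&(Q[...,2]>.044)&(Q[...,2]<.054)&(y>lo+.012)&(y<hi)
        print(n,lo,m.sum(),np.percentile(y[m],[2,25,50,75,98]).round(4) if m.sum() else "")
```

```text
1.55 [0.5799054  0.10525574 0.17357825] [ -90.78335195   89.27773892 -169.06825751] [-0.3880591  -0.51559173 -1.46645005] 0.055403818597651075
w 0.0 568 [0.0489 0.0497 0.0511 0.0525 0.0533]
w -0.25 0 
scene 0.0 78 [0.046  0.0468 0.0478 0.0497 0.0516]
scene -0.25 61 [-0.1909 -0.1896 -0.1885 -0.187  -0.1861]
side 0.0 124 [0.0496 0.0523 0.054  0.0547 0.0562]
side -0.25 18 [-0.1858 -0.182  -0.1736 -0.1651 -0.1602]
```

The +y plate face is at tray-row coordinate about 0.048 and the -y face at about -0.185. So row_c has about 40 mm to go, and tall plus the two shorts about 6 to 8 mm. Descending and gripping the row_c cap.

>>> apply_moves(commands=[[0.04,0.003,0,0,0.3],[0.08,0.003,0,0,0.3],[0.097,0.003,0,0,0.3],[0.097,0.003,0,0,0.3],[0.097,0.003,0,0,-0.5],[0.097,0.003,0,0,-0.5],[0.097,0.003,0,0,-0.5],[0.097,0.003,0,0,-0.5],[0.097,0.003,0,0,-0.5]], newtons=20)

```text
time: 2.5
ee_pos: [0.5849, 0.1055, 0.0842]
tcp_rot: [-82.2, 89.8, -160.5]
wrist_force: [-2.0, -1.1, 7.8]
opening: 0.0298
```

```bash
cat > s.py <<'E'
from h import *
o=bot.get_obs(); a=np.radians(11.7);R=np.array([[np.cos(a),np.sin(a)],[-np.sin(a),np.cos(a)]])
p=o["ee_pos"];print("t",o["time"],"tray xy",(R@p[:2]).round(4),"z",p[2].round(4),"F tray",(R@o["wrist_force"][:2]).round(1),o["wrist_force"][2].round(1),"op",o["opening"].round(4))
T=Ro.from_euler('xyz',o["tcp_rot"],degrees=True).as_matrix();print("tool y az",np.degrees(np.arctan2(T[1,1],T[0,1])).round(2),"down tilt",T[:,0].round(3))
E
python3 s.py
```

```text
Traceback (most recent call last):
  File "s.py", line 3, in <module>
    p=o["ee_pos"];print("t",o["time"],"tray xy",(R@p[:2]).round(4),"z",p[2].round(4),"F tray",(R@o["wrist_force"][:2]).round(1),o["wrist_force"][2].round(1),"op",o["opening"].round(4))
                                                                                                                                                                  ^^^^^^^^^^^^^^^^^^
AttributeError: 'float' object has no attribute 'round'
```

```bash
sed -i 's/o\["opening"\].round(4)/round(o["opening"],4)/' s.py; python3 s.py
python3 - <<'E'
from h import *
c=shot("wrist");cv2.imwrite("pics/w2.png",c["frame"]);s=shot("side")["frame"][130:290,190:350]
cv2.imwrite("pics/m2.png",np.hstack([c["frame"][:,:400],cv2.resize(s,(400,400),interpolation=cv2.INTER_CUBIC)]))
E
python3 s.py
```

```text
t 2.5 tray xy [ 0.5941 -0.0153] z 0.0842 F tray [-2.2 -0.6] 7.8 op 0.0298
tool y az 11.66 down tilt [-0.003 -0.001 -1.   ]
t 2.6 tray xy [ 0.5942 -0.0153] z 0.0842 F tray [-2.1 -0.4] 6.8 op 0.0299
tool y az 11.66 down tilt [-0.003 -0.001 -1.   ]
```

View pics/m2.png

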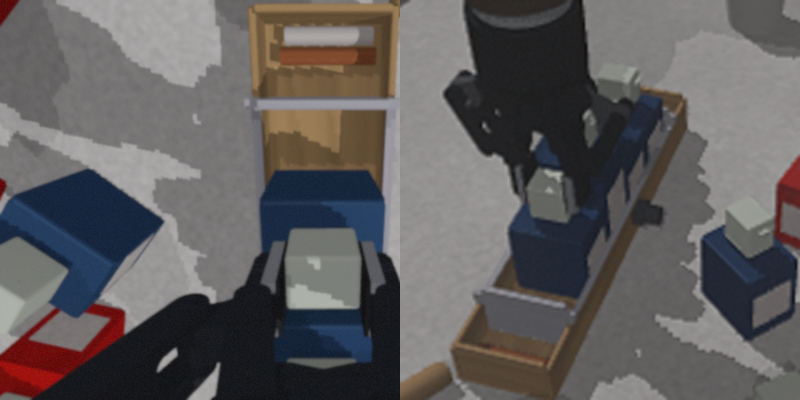

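Wrist view: the row_c cap at (320,265) sits between both pads, with the plate at (320,100). The 7 N vertical force is grip preload, and re-zeroing the target will release it. Dragging row_c to +y.

>>> apply_moves(commands=[[0,0,-0.003,0,-0.5],[0,0,-0.01,0,-0.5],[0,0,-0.018,0,-0.5],[0,0,-0.025,0,-0.5],[0,0,-0.03,0,-0.5],[0,0,-0.03,0,-0.5]])

```text
time: 3.2
ee_pos: [0.5787, 0.1359, 0.0844]
tcp_rot: [-89.6, 89.8, -167.8]
wrist_force: [-1.9, 0.2, 1.9]
opening: 0.0296
```

```bash
python3 s.py
```

```text
t 3.2 tray xy [0.5942 0.0157] z 0.0844 F tray [-1.9  0.5] 1.9 op 0.0296
tool y az 11.72 down tilt [-0.003 -0.001 -1.   ]
```

>>> apply_moves(commands=[[0,0,-0.002,0,-0.5],[0,0,-0.004,0,-0.5],[0,0,-0.006,0,-0.5],[0,0,-0.006,0,-0.5]])

```text
time: 3.6
ee_pos: [0.5775, 0.1419, 0.0844]
tcp_rot: [-95.2, 89.8, -173.5]
wrist_force: [-1.0, -1.6, 2.4]
opening: 0.0298
```

>>> apply_moves(commands=[[0,0,-0.001,0,-0.5],[0,0,-0.002,0,-0.5],[0,0,-0.002,0,-0.5]])

```text
time: 3.9
ee_pos: [0.5771, 0.1439, 0.0844]
tcp_rot: [-95.6, 89.8, -173.9]
wrist_force: [0.3, -2.0, 2.8]
opening: 0.0296
```

```bash
python3 s.py
```

```text
t 3.9 tray xy [0.5943 0.0239] z 0.0844 F tray [-0.1 -2. ] 2.8 op 0.0296
tool y az 11.72 down tilt [-0.003 -0.    -1.   ]
```

>>> apply_moves(commands=[[0,0,-0.001,0,-0.5],[0,0,-0.002,0,-0.5],[0,0,-0.002,0,-0.5]])

```text
time: 4.2
ee_pos: [0.5766, 0.1462, 0.0844]
tcp_rot: [-103.6, 89.8, 178.1]
wrist_force: [-0.3, -1.6, 1.0]
opening: 0.0292
```

>>> apply_moves(commands=[[0,0,-0.001,0,-0.5],[0,0,-0.0015,0,-0.5],[0,0,-0.0015,0,-0.5]])

```text
time: 4.5
ee_pos: [0.5765, 0.1468, 0.0845]
tcp_rot: [-63.9, 89.8, -142.2]
wrist_force: [0.3, -4.8, 2.9]
opening: 0.0301
```

>>> apply_moves(commands=[[0,0,-0.001,0,-0.5],[0,0,-0.001,0,-0.5],[0,0,-0.001,0,-0.5]])

```text
time: 4.8
ee_pos: [0.5765, 0.1469, 0.0845]
tcp_rot: [-38.5, 89.8, -116.8]
wrist_force: [0.9, -6.7, 1.7]
opening: 0.0297
```

```bash
python3 s.py
```

```text
t 4.8 tray xy [0.5943 0.0269] z 0.0845 F tray [-0.5 -6.8] 1.7 op 0.0297
tool y az 11.68 down tilt [-0.002 -0.004 -1.   ]
```

>>> apply_moves(commands=[[0,0,-0.001,0,-0.5],[0,0,-0.002,0,-0.5],[0,0,-0.002,0,-0.5]])

```text
time: 5.1
ee_pos: [0.5764, 0.1475, 0.0847]
tcp_rot: [-21.6, 89.6, -99.9]
wrist_force: [-0.0, -8.4, 2.8]
opening: 0.0298
```

```bash
python3 s.py
```

```text
t 5.1 tray xy [0.5943 0.0275] z 0.0847 F tray [-1.7 -8.2] 2.8 op 0.0298
tool y az 11.63 down tilt [-0.001 -0.007 -1.   ]
```

>>> apply_moves(commands=[[0,0,0,0,-0.5],[0,0,0,0,0.3],[0,0,0,0,0.3],[0,0,0,0,0.3],[0,0,0,0,0.3],[-0.04,0,0,0,0.3],[-0.08,0,0,0,0.3],[-0.08,0,0.045,0,0.3],[-0.08,0,0.089,0,0.3],[-0.08,0,0.089,0,0.3],[-0.08,0,0.089,0,0.3]])

```text
time: 6.2
ee_pos: [0.5945, 0.0601, 0.1651]
tcp_rot: [-24.3, 89.6, -102.7]
wrist_force: [-0.8, 0.9, -0.7]
opening: 0.0554
```

```bash
python3 s.py
python3 - <<'E'
from h import *
a=np.radians(11.7);R=np.array([[np.cos(a),np.sin(a)],[-np.sin(a),np.cos(a)]])
c=shot("wrist");cv2.imwrite("pics/w3.png",c["frame"]);P=cloud(c)
f=c["frame"].astype(int);hsv=cv2.cvtColor(c["frame"],cv2.COLOR_BGR2HSV)
for lab,m in [("cap",(hsv[...,1]<60)&(hsv[...,2]>110)&(P[...,2]>.1)&(P[...,2]<.15)),("blue",(f[...,0]>f[...,2]+25)&(P[...,2]>.055))]:
    N,L,S,C=cv2.connectedComponentsWithStats((m&(c["depth"]>0)).astype(np.uint8))
    for i in range(1,N):
        if S[i,4]>200:
            q=P[L==i]; q2=q[:,:2]@R.T; print(lab,C[i].round(),S[i,4],q[:,2].mean().round(3),"min",np.percentile(q2,1,0).round(4),"max",np.percentile(q2,99,0).round(4))
E
```

```text
t 6.2 tray xy [ 0.5943 -0.0617] z 0.1651 F tray [-0.6  1.1] -0.7 op 0.0554
tool y az 11.52 down tilt [-0.001 -0.006 -1.   ]
cap [320.  65.] 2662 0.105 min [0.5751 0.0118] max [0.6086 0.0356]
cap [ 81. 158.] 1396 0.101 min [ 0.4319 -0.0436] max [ 0.4637 -0.0128]
cap [320. 225.] 3116 0.132 min [ 0.5752 -0.0733] max [ 0.6084 -0.0498]
cap [321. 278.] 1519 0.105 min [ 0.576  -0.1198] max [ 0.6091 -0.0968]
cap [ 66. 297.] 923 0.101 min [ 0.4025 -0.1418] max [ 0.4276 -0.1126]
cap [321. 336.] 1401 0.105 min [ 0.5754 -0.1675] max [ 0.6086 -0.1435]
blue [324.  67.] 3900 0.07 min [0.5648 0.0019] max [0.6235 0.0462]
blue [128. 142.] 3444 0.064 min [ 0.4278 -0.0601] max [0.4829 0.0056]
blue [324. 224.] 7377 0.086 min [ 0.5648 -0.1737] max [ 0.6235 -0.0389]
```

>>> apply_moves(commands=[[0.02,-0.001,0,0,0.3],[0.04,-0.001,0,0,0.3],[0.05,-0.001,0,0,0.3],[0.05,-0.001,0,0,0.3],[0.05,-0.001,0,0,0.3],[0.05,-0.001,0,0,-0.5],[0.05,-0.001,0,0,-0.5],[0.05,-0.001,0,0,-0.5],[0.05,-0.001,0,0,-0.5],[0.05,-0.001,0,0,-0.5]])

```text
time: 7.25
ee_pos: [0.5937, 0.0606, 0.1162]
tcp_rot: [-9.8, 89.7, -88.2]
wrist_force: [-1.2, 1.6, 7.0]
opening: 0.0293
```

```bash
python3 s.py
```

```text
t 7.25 tray xy [ 0.5936 -0.0611] z 0.1162 F tray [-0.9  1.8] 7.0 op 0.0293
tool y az 11.59 down tilt [ 0.    -0.006 -1.   ]
```

>>> apply_moves(commands=[[0,0,0.001,0,-0.5],[0,0,0.002,0,-0.5],[0,0,0.004,0,-0.5],[0,0,0.004,0,-0.5]])

```text
time: 7.65
ee_pos: [0.5945, 0.0569, 0.1165]
tcp_rot: [-7.9, 89.7, -86.3]
wrist_force: [-2.6, 4.0, 4.4]
opening: 0.0296
```

```bash
python3 s.py
```

```text
t 7.65 tray xy [ 0.5937 -0.0649] z 0.1165 F tray [-1.8  4.4] 4.4 op 0.0296
tool y az 11.6 down tilt [ 0.    -0.005 -1.   ]
```

>>> apply_moves(commands=[[0,0,0.001,0,-0.5],[0,0,0.002,0,-0.5],[0,0,0.003,0,-0.5],[0,0,0.003,0,-0.5]])

```text
time: 8.05
ee_pos: [0.5952, 0.0539, 0.1168]
tcp_rot: [-4.0, 89.7, -82.4]
wrist_force: [-1.4, 4.0, 5.9]
opening: 0.0299
```

>>> apply_moves(commands=[[0,0,0.001,0,-0.5],[0,0,0.0015,0,-0.5],[0,0,0.0015,0,-0.5]])

```text
time: 8.35
ee_pos: [0.5956, 0.0524, 0.117]
tcp_rot: [-0.2, 89.7, -78.7]
wrist_force: [-1.6, 4.1, 6.5]
opening: 0.0294
```

```bash
python3 s.py
```

```text
t 8.35 tray xy [ 0.5938 -0.0695] z 0.117 F tray [-0.7  4.3] 6.5 op 0.0294
tool y az 11.59 down tilt [ 0.001 -0.005 -1.   ]
```

>>> apply_moves(commands=[[0,0,0.001,0,-0.5],[0,0,0.0015,0,-0.5],[0,0,0.0015,0,-0.5]])

```text
time: 8.65
ee_pos: [0.5959, 0.0508, 0.1171]
tcp_rot: [0.8, 89.7, -77.6]
wrist_force: [-1.5, 3.6, 5.5]
opening: 0.0294
```

>>> apply_moves(commands=[[0,0,0.001,0,-0.5],[0,0,0.001,0,-0.5],[0,0,0.001,0,-0.5]])

```text
time: 8.95
ee_pos: [0.5961, 0.0497, 0.1172]
tcp_rot: [1.4, 89.7, -77.0]
wrist_force: [-1.0, 2.7, 5.5]
opening: 0.0296
```

```bash
python3 s.py
```

```text
t 8.95 tray xy [ 0.5938 -0.0722] z 0.1172 F tray [-0.4  2.9] 5.5 op 0.0296
tool y az 11.59 down tilt [ 0.001 -0.005 -1.   ]
```

>>> apply_moves(commands=[[0,0,0.001,0,-0.5],[0,0,0.0015,0,-0.5],[0,0,0.0015,0,-0.5]])

```text
time: 9.25
ee_pos: [0.5965, 0.0481, 0.1173]
tcp_rot: [2.4, 89.7, -76.0]
wrist_force: [-2.1, 3.9, 6.2]
opening: 0.0297
```

>>> apply_moves(commands=[[0,0,0.001,0,-0.5],[0,0,0.001,0,-0.5],[0,0,0.001,0,-0.5]])

```text
time: 9.55
ee_pos: [0.5967, 0.047, 0.1174]
tcp_rot: [3.2, 89.7, -75.3]
wrist_force: [-2.2, 2.8, 5.7]
opening: 0.0295
```

```bash
python3 s.py
```

```text
t 9.55 tray xy [ 0.5938 -0.075 ] z 0.1174 F tray [-1.6  3.2] 5.7 op 0.0295
tool y az 11.58 down tilt [ 0.001 -0.005 -1.   ]
```

The tool has gone farther than the geometry predicted, so I look before pushing more.

```bash
cat > look.py <<'E'
from h import *
import sys
a=np.radians(11.7);R=np.array([[np.cos(a),np.sin(a)],[-np.sin(a),np.cos(a)]])
c=shot("wrist");cv2.imwrite(f"pics/{sys.argv[1]}.png",c["frame"]);P=cloud(c)
f=c["frame"].astype(int);hsv=cv2.cvtColor(c["frame"],cv2.COLOR_BGR2HSV)
for lab,m in [("cap",(hsv[...,1]<60)&(hsv[...,2]>110)&(P[...,2]>.095)&(P[...,2]<.15)),("blue",(f[...,0]>f[...,2]+25)&(P[...,2]>.055))]:
    N,L,S,C=cv2.connectedComponentsWithStats((m&(c["depth"]>0)).astype(np.uint8))
    for i in range(1,N):
        if S[i,4]>200:
            q=P[L==i]; q2=q[:,:2]@R.T; print(lab,C[i].round(),S[i,4],q[:,2].mean().round(3),"min",np.percentile(q2,1,0).round(4),"max",np.percentile(q2,99,0).round(4))
s=shot("side")["frame"][130:290,190:350]
cv2.imwrite(f"pics/{sys.argv[1]}m.png",np.hstack([c["frame"][:,120:520],cv2.resize(s,(400,400),interpolation=cv2.INTER_CUBIC)]))
E
python3 look.py w4; python3 s.py
```

```text
cap [319.  28.] 4488 0.105 min [0.5753 0.012 ] max [0.6086 0.0327]
cap [ 19. 152.] 2112 0.1 min [ 0.4418 -0.0439] max [ 0.4638 -0.0133]
cap [323. 282.] 7601 0.125 min [ 0.578 -0.129] max [ 0.6085 -0.0613]
cap [ 14. 323.] 1566 0.099 min [ 0.4113 -0.1431] max [ 0.4294 -0.1086]
blue [325.  52.] 4994 0.07 min [0.5647 0.0017] max [0.6235 0.0399]
blue [ 81. 133.] 5657 0.064 min [ 0.4286 -0.0605] max [0.483  0.0057]
blue [322. 200.] 8092 0.093 min [ 0.5651 -0.0761] max [ 0.6232 -0.045 ]
blue [358. 341.] 730 0.076 min [ 0.6028 -0.1774] max [ 0.6234 -0.0645]
blue [287. 346.] 573 0.074 min [ 0.565  -0.1775] max [ 0.5858 -0.0646]
t 9.65 tray xy [ 0.5938 -0.075 ] z 0.1174 F tray [-1.7  3.5] 4.7 op 0.0295
tool y az 11.57 down tilt [ 0.001 -0.005 -1.   ]
```

View pics/w4m.png

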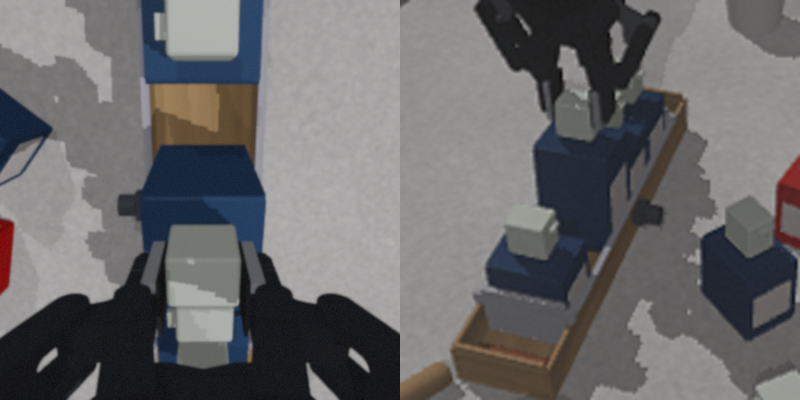

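Run:
```python
from h import *
a=np.radians(11.7);R=np.array([[np.cos(a),np.sin(a)],[-np.sin(a),np.cos(a)]])
c=shot("wrist");P=cloud(c);x=P[...,:2]@R[0];y=P[...,:2]@R[1];z=P[...,2];d=c["depth"]>0
f=c["frame"].astype(int);bl=d&(f[...,0]>f[...,2]+25)&(abs(x-.594)<.025)&(y>-.075)&(y<-.03)
for lo in np.arange(.03,.105,.008):
    m=bl&(z>lo)&(z<lo+.008)
    if m.sum(): print(lo.round(3),m.sum(),y[m].mean().round(4),np.percentile(y[m],[5,95]).round(4))
m=bl&(z>.096); print("top plane",np.linalg.lstsq(np.c_[y[m],x[m],np.ones(m.sum())],z[m],rcond=None)[0].round(3))
m=d&(abs(x-.594)<.03)&(z>.03)&(z<.056)&(y<-.17);print(m.sum(),np.percentile(y[m],[2,50,98]) if m.sum() else "")
```

```text
0.03 261 -0.0429 [-0.0433 -0.0425]
0.038 304 -0.0437 [-0.0441 -0.0433]
0.046 331 -0.0445 [-0.0449 -0.044 ]
0.054 369 -0.0452 [-0.0458 -0.0447]
0.062 407 -0.046 [-0.0465 -0.0455]
0.07 459 -0.0468 [-0.0473 -0.0462]
0.078 505 -0.0475 [-0.0481 -0.047 ]
0.086 592 -0.0483 [-0.0488 -0.0478]
0.094 1566 -0.0573 [-0.0721 -0.0487]
0.102 2672 -0.0567 [-0.0646 -0.0502]
top plane [-0.147  0.     0.094]
0
```

The wrist view (tall front face at (320,230), gap floor at (320,120)) and the face fit show tall leaning about 0.09 rad. It pivots about the pads because the jaw axis lies along x. I'll set it back upright, release, and regrip with the jaws along the row, so the flat pads hold it upright.

>>> apply_moves(commands=[[0,0,-0.003,0,-0.5],[0,0,-0.006,0,-0.5],[0,0,-0.009,0,-0.5],[0,0,-0.0095,0,-0.5],[0,0,-0.0095,0,0.3],[0,0,-0.0095,0,0.3],[0,0,-0.0095,0,0.3],[0,0,-0.0095,0,0.3],[-0.03,0,-0.0095,0,0.3],[-0.06,0,-0.0095,0,0.3],[-0.06,0,-0.0095,0,0.3]])

```text
time: 10.8
ee_pos: [0.5962, 0.0567, 0.1818]
tcp_rot: [48.3, 89.5, -30.1]
wrist_force: [0.9, -0.7, 0.3]
opening: 0.0556
```

>>> apply_moves(commands=[[0,0,0,0.145,0.3],[0,0,0,0.29,0.3],[0,0,0,0.435,0.3],[0,0,0,0.58,0.3],[0,0,0,0.725,0.3],[0,0,0,0.87,0.3],[0,0,0,1.015,0.3],[0,0,0,1.16,0.3],[0,0,0,1.305,0.3],[0,0,0,1.45,0.3],[0,0,0,1.571,0.3],[0,0,0,1.571,0.3]])

```text
time: 12.0
ee_pos: [0.5961, 0.0567, 0.1813]
tcp_rot: [136.6, 89.5, -31.9]
wrist_force: [-0.1, 0.5, -0.8]
opening: 0.0552
```

```bash
python3 s.py;python3 look.py w5; python3 -c "
from h import *;print(bot.get_obs()['q'].round(0))"
```

```text
t 12.0 tray xy [ 0.5952 -0.0653] z 0.1813 F tray [0.  0.5] -0.8 op 0.0552
tool y az -78.54 down tilt [ 0.007 -0.004 -1.   ]
cap [388. 205.] 1710 0.105 min [ 0.5756 -0.1207] max [ 0.6097 -0.0974]
cap [457. 205.] 1674 0.105 min [ 0.5754 -0.1669] max [ 0.6089 -0.1442]
cap [190. 206.] 1846 0.104 min [0.5756 0.0112] max [0.6089 0.0349]
cap [312. 218.] 2519 0.133 min [ 0.5751 -0.0711] max [ 0.6091 -0.0479]
blue [367. 181.] 8654 0.08 min [ 0.5664 -0.1756] max [ 0.6246 -0.0379]
blue [214. 180.] 2813 0.068 min [0.5655 0.0009] max [0.6239 0.0445]
blue [284. 333.] 1851 0.064 min [ 0.4334 -0.0623] max [0.4837 0.0009]
[  6.  11.  11.  90.  -0. 174.]
```

View pics/w5m.png

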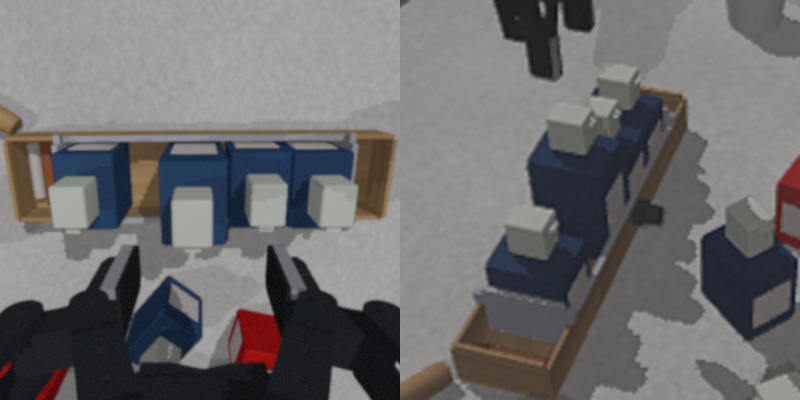

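Picture: tall upright at crop (193,215), gap at (147,150), row_c at (75,205) with a sliver of room to its plate. Now gripping tall with the jaws along the row.

>>> apply_moves(commands=[[0.02,-0.005,0.003,0,0.3],[0.045,-0.005,0.003,0,0.3],[0.068,-0.005,0.003,0,0.3],[0.068,-0.005,0.003,0,0.3],[0.068,-0.005,0.003,0,0.3],[0.068,-0.005,0.003,0,-0.6],[0.068,-0.005,0.003,0,-0.6],[0.068,-0.005,0.003,0,-0.6],[0.068,-0.005,0.003,0,-0.6],[0.068,-0.005,0.003,0,-0.6]], newtons=60)

```text
time: 13.1
ee_pos: [0.5934, 0.061, 0.115]
tcp_rot: [147.5, 89.4, -20.7]
wrist_force: [0.2, 1.0, 6.4]
opening: 0.0229
```

```bash
python3 s.py
```

```text
t 13.1 tray xy [ 0.5934 -0.0606] z 0.115 F tray [0.4 1. ] 6.4 op 0.0229
tool y az -78.22 down tilt [ 0.01  -0.004 -1.   ]
```

Good grip. Pushing towards -y.

>>> apply_moves(commands=[[0,0.001,0,0,-0.6],[0,0.002,0,0,-0.6],[0,0.003,0,0,-0.6],[0,0.004,0,0,-0.6],[0,0.004,0,0,-0.6]])

```text
time: 13.6
ee_pos: [0.5942, 0.0571, 0.115]
tcp_rot: [149.0, 89.4, -19.3]
wrist_force: [0.3, 1.6, 1.2]
opening: 0.0226
```

```bash
python3 s.py
```

```text
t 13.6 tray xy [ 0.5935 -0.0646] z 0.115 F tray [0.6 1.5] 1.2 op 0.0226
tool y az -78.22 down tilt [ 0.01  -0.003 -1.   ]
```

>>> apply_moves(commands=[[0,0.001,0,0,-0.6],[0,0.002,0,0,-0.6],[0,0.002,0,0,-0.6]])

```text
time: 13.9
ee_pos: [0.5946, 0.0553, 0.1151]
tcp_rot: [151.2, 89.4, -17.0]
wrist_force: [-0.6, 4.0, 1.3]
opening: 0.0224
```

```bash
python3 s.py
```

```text
t 13.9 tray xy [ 0.5935 -0.0665] z 0.1151 F tray [0.2 4. ] 1.3 op 0.0224
tool y az -78.21 down tilt [ 0.01  -0.003 -1.   ]
```

>>> apply_moves(commands=[[0,0.001,0,0,-0.6],[0,0.002,0,0,-0.6],[0,0.002,0,0,-0.6]])

```text
time: 14.2
ee_pos: [0.5951, 0.0532, 0.1151]
tcp_rot: [150.6, 89.4, -17.6]
wrist_force: [-0.7, 3.5, 0.4]
opening: 0.0228
```

```bash
python3 s.py
```

```text
t 14.2 tray xy [ 0.5935 -0.0686] z 0.1151 F tray [0.  3.6] 0.4 op 0.0228
tool y az -78.21 down tilt [ 0.01  -0.003 -1.   ]
```

>>> apply_moves(commands=[[0,0.001,0,0,-0.6],[0,0.0015,0,0,-0.6],[0,0.0015,0,0,-0.6]])

```text
time: 14.5
ee_pos: [0.5954, 0.0517, 0.1151]
tcp_rot: [151.1, 89.4, -17.1]
wrist_force: [-0.8, 4.4, 1.2]
opening: 0.0229
```

```bash
python3 s.py
```

```text
t 14.5 tray xy [ 0.5935 -0.0701] z 0.1151 F tray [0.1 4.5] 1.2 op 0.0229
tool y az -78.22 down tilt [ 0.01  -0.003 -1.   ]
```

>>> apply_moves(commands=[[0,0.001,0,0,-0.6],[0,0.0015,0,0,-0.6],[0,0.0015,0,0,-0.6]])

```text
time: 14.8
ee_pos: [0.5954, 0.0513, 0.1152]
tcp_rot: [164.3, 89.5, -3.9]
wrist_force: [-3.4, 10.0, 2.4]
opening: 0.0226
```

>>> apply_moves(commands=[[0,0.001,0,0,-0.6],[0,0.001,0,0,-0.6],[0,0.001,0,0,-0.6]])

```text
time: 15.1
ee_pos: [0.5954, 0.0513, 0.1152]
tcp_rot: [176.2, 89.5, 8.0]
wrist_force: [-1.6, 8.9, 1.0]
opening: 0.0228
```

```bash
python3 s.py
```

```text
t 15.1 tray xy [ 0.5934 -0.0705] z 0.1152 F tray [0.2 9. ] 1.0 op 0.0228
tool y az -78.13 down tilt [ 0.009  0.001 -1.   ]
```

Steep rise at -0.0705, so the row is on the -y plate at about 10 N. I release and do the same with row_c.

>>> apply_moves(commands=[[0,0.0013,0,0,-0.6],[0,0.0013,0,0,-0.6],[0,0,0,0,-0.6],[0,0,0,0,0.3],[0,0,0,0,0.3],[0,0,0,0,0.3],[0,0,0,0,0.3],[-0.03,0,0,0,0.3],[-0.06,0,0,0,0.3],[-0.06,0,0,0,0.3]])

```text
time: 16.1
ee_pos: [0.5964, 0.0511, 0.1797]
tcp_rot: [173.8, 89.1, 5.6]
wrist_force: [1.2, 0.5, 0.2]
opening: 0.0561
```

>>> apply_moves(commands=[[0,-0.045,0,0,0.3],[0,-0.0925,0,0,0.3],[0,-0.0925,0,0,0.3],[0.045,-0.0925,0,0,0.3],[0.09,-0.0925,0,0,0.3],[0.09,-0.0925,0,0,0.3],[0.09,-0.0925,0,0,0.3]])

```text
time: 16.8
ee_pos: [0.5805, 0.132, 0.0899]
tcp_rot: [-159.6, 89.2, 33.1]
wrist_force: [-0.7, -0.2, 0.4]
opening: 0.0553
```

```bash
python3 s.py
```

```text
t 16.8 tray xy [0.5952 0.0116] z 0.0899 F tray [-0.7 -0. ] 0.4 op 0.0553
tool y az -77.27 down tilt [ 0.012  0.008 -1.   ]
```

The last joint hit its range here (y short by 10 mm). So I turn back to jaws along x, close the fingers, and push row_c low from inside the gap.

>>> apply_moves(commands=[[-0.05,0,0,0,0.3],[-0.09,0.01,0.001,-0.14,-1],[-0.09,0.036,0.002,-0.28,-1],[-0.09,0.036,0.002,-0.42,-1],[-0.09,0.036,0.002,-0.56,-1],[-0.09,0.036,0.002,-0.7,-1],[-0.09,0.036,0.002,-0.84,-1],[-0.09,0.036,0.002,-0.98,-1],[-0.09,0.036,0.002,-1.12,-1],[-0.09,0.036,0.002,-1.26,-1],[-0.09,0.036,0.002,-1.41,-1],[-0.09,0.036,0.002,-1.553,-1]])

```text
time: 18.0
ee_pos: [0.5864, 0.0955, 0.1834]
tcp_rot: [104.9, 88.9, 26.9]
wrist_force: [0.5, -0.7, -0.2]
opening: -0.0001
```

```bash
python3 s.py; python3 look.py w6
```

```text
t 18.0 tray xy [ 0.5936 -0.0254] z 0.1834 F tray [ 0.3 -0.7] -0.2 op -0.0001
tool y az 12.03 down tilt [ 0.017  0.008 -1.   ]
cap [319. 129.] 1956 0.105 min [0.5751 0.012 ] max [0.6085 0.0357]
cap [106. 203.] 1631 0.1 min [ 0.431  -0.0435] max [ 0.465 -0.012]
cap [ 88. 325.] 1253 0.1 min [ 0.4023 -0.1425] max [ 0.4289 -0.1089]
blue [321. 118.] 2873 0.07 min [0.5647 0.0023] max [0.6233 0.046 ]
blue [142. 184.] 2793 0.064 min [ 0.4231 -0.0596] max [0.483  0.0056]
blue [319. 233.] 3533 0.092 min [ 0.5653 -0.0844] max [ 0.6234 -0.0186]
```

View pics/w6m.png

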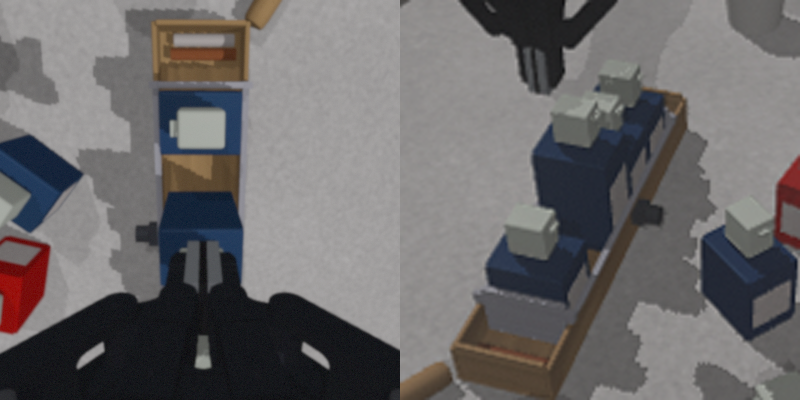

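Picture: gap at crop (200,175), row_c at (200,120) nearly at the plate, fingers shut. Lowering the shut fingers into the gap.

>>> apply_moves(commands=[[0.045,0,0,0,-1],[0.09,0,0,0,-1],[0.115,0,0,0,-1],[0.14,0,0,0,-1],[0.14,0,0,0,-1],[0.14,0,0,0,-1]])

```text
time: 18.7
ee_pos: [0.5894, 0.0968, 0.045]
tcp_rot: [104.2, 88.9, 25.8]
wrist_force: [-0.3, -0.4, 1.1]
opening: -0.0001
```

```bash
python3 s.py
```

```text
t 18.7 tray xy [ 0.5968 -0.0248] z 0.045 F tray [-0.4 -0.3] 1.1 op -0.0001
tool y az 11.65 down tilt [ 0.018  0.009 -1.   ]
```

>>> apply_moves(commands=[[0,0,-0.003,0,-1],[0,0,-0.006,0,-1],[0,0,-0.009,0,-1],[0,0,-0.01,0,-1],[0,0,-0.01,0,-1]])

```text
time: 19.2
ee_pos: [0.5874, 0.1068, 0.0453]
tcp_rot: [104.0, 88.8, 25.7]
wrist_force: [-0.8, -0.3, -0.0]
opening: 0.0003
```

```bash
python3 s.py
```

```text
t 19.2 tray xy [ 0.5969 -0.0145] z 0.0453 F tray [-0.8 -0.1] -0.0 op 0.0003
tool y az 11.66 down tilt [ 0.018  0.009 -1.   ]
```

>>> apply_moves(commands=[[0,0,-0.001,0,-1],[0,0,-0.002,0,-1],[0,0,-0.003,0,-1],[0,0,-0.003,0,-1]])

```text
time: 19.6
ee_pos: [0.5867, 0.1099, 0.0452]
tcp_rot: [104.1, 88.8, 25.8]
wrist_force: [0.4, 0.6, -0.1]
opening: 0.0004
```

>>> apply_moves(commands=[[0,0,-0.001,0,-1],[0,0,-0.002,0,-1],[0,0,-0.002,0,-1]])

```text
time: 19.9
ee_pos: [0.5864, 0.1117, 0.0454]
tcp_rot: [102.7, 88.8, 24.3]
wrist_force: [0.3, -1.9, 0.6]
opening: -0.0001
```

```bash
python3 s.py
```

```text
t 19.9 tray xy [ 0.5969 -0.0095] z 0.0454 F tray [-0.1 -1.9] 0.6 op -0.0001
tool y az 11.66 down tilt [ 0.018  0.008 -1.   ]
```

Contact with row_c (2 N); continuing to the plate.

>>> apply_moves(commands=[[0,0,-0.001,0,-1],[0,0,-0.0015,0,-1],[0,0,-0.0015,0,-1]])

```text
time: 20.2
ee_pos: [0.5863, 0.113, 0.0456]
tcp_rot: [101.1, 88.8, 22.8]
wrist_force: [1.3, -3.8, 2.5]
opening: 0.0
```

>>> apply_moves(commands=[[0,0,-0.001,0,-1],[0,0,-0.001,0,-1],[0,0,-0.001,0,-1]])

```text
time: 20.5
ee_pos: [0.5862, 0.1131, 0.0456]
tcp_rot: [96.3, 88.8, 17.9]
wrist_force: [1.9, -6.3, 1.7]
opening: 0.0003
```

```bash
python3 s.py
```

```text
t 20.5 tray xy [ 0.597  -0.0082] z 0.0456 F tray [ 0.6 -6.6] 1.7 op 0.0003
tool y az 11.61 down tilt [ 0.019  0.006 -1.   ]
```

Plate felt there too. One last light push, then back off, lift, and go to the spare.

>>> apply_moves(commands=[[0,0,-0.0015,0,-1],[0,0,-0.0015,0,-1]])

```text
time: 20.7
ee_pos: [0.5862, 0.1131, 0.0457]
tcp_rot: [88.0, 88.8, 9.5]
wrist_force: [1.6, -9.6, 0.8]
opening: -0.0002
```

>>> apply_moves(commands=[[0,0,0.006,0,-1],[0,0,0.012,0,-1],[-0.045,0,0.012,0,-1],[-0.09,0,0.012,0,-1],[-0.13,0,0.012,0,-1],[-0.14,-0.04,0.014,0.14,0.3],[-0.14,-0.08,0.016,0.28,0.3],[-0.14,-0.12,0.018,0.42,0.3],[-0.14,-0.149,0.02,0.56,0.3],[-0.14,-0.149,0.02,0.682,0.3],[-0.14,-0.149,0.02,0.682,0.3]], newtons=30)

```text
time: 21.8
ee_pos: [0.4411, 0.0631, 0.1831]
tcp_rot: [128.8, 88.8, 11.2]
wrist_force: [1.2, 0.5, -0.2]
opening: 0.0552
```

```bash
python3 s.py; python3 look.py w7
python3 - <<'E'
from h import *
o=bot.get_obs();print(o["ee_pos"].round(4),o["q"].round(0))
c=shot("wrist");P=cloud(c);f=c["frame"].astype(int);hsv=cv2.cvtColor(c["frame"],cv2.COLOR_BGR2HSV)
n=(np.hypot(P[...,0]-.444,P[...,1]-.064)<.05)&(c["depth"]>0)
for lab,m in [("cap",n&(hsv[...,1]<60)&(hsv[...,2]>110)&(P[...,2]>.097)),("body",n&(f[...,0]>f[...,2]+25)&(P[...,2]>.061))]:
    r=cv2.minAreaRect((P[m][:,:2]*1000).astype(np.float32));print(lab,m.sum(),r)
E
```

```text
t 21.8 tray xy [ 0.4447 -0.0276] z 0.1831 F tray [1.3 0.3] -0.2 op 0.0552
tool y az -27.64 down tilt [ 0.021  0.004 -1.   ]
cap [450.   4.] 319 0.104 min [0.5743 0.0134] max [0.59  0.027]
cap [104.  86.] 2169 0.1 min [0.3719 0.1002] max [0.4052 0.1324]
cap [570. 107.] 3197 0.131 min [ 0.5796 -0.0798] max [ 0.6084 -0.0558]
cap [547. 131.] 203 0.131 min [ 0.5744 -0.0785] max [ 0.5798 -0.0628]
cap [575. 165.] 1718 0.105 min [ 0.5754 -0.1259] max [ 0.6089 -0.1025]
cap [322. 200.] 1583 0.1 min [ 0.4305 -0.0435] max [ 0.4635 -0.012 ]
cap [602. 213.] 1821 0.104 min [ 0.5747 -0.1719] max [ 0.6078 -0.148 ]
cap [197. 270.] 1249 0.1 min [ 0.3268 -0.0235] max [0.3583 0.0041]
cap [372. 320.] 1197 0.1 min [ 0.4015 -0.1426] max [ 0.4283 -0.1087]
blue [427.  21.] 2349 0.069 min [0.5637 0.0033] max [0.6121 0.0443]
blue [521. 132.] 8768 0.084 min [ 0.5639 -0.1787] max [ 0.6225 -0.0449]
blue [323. 177.] 2440 0.064 min [ 0.4152 -0.0592] max [0.4811 0.0054]
blue [598. 178.] 206 0.07 min [ 0.6093 -0.1691] max [ 0.6235 -0.1518]
[0.4417 0.0633 0.1827] [  8. -11. -11.  89.   0. 125.]
cap 1753 ((444.64605712890625, 64.98629760742188), (30.35469627380371, 95.489501953125), 61.6426887512207)
body 2358 ((443.6679382324219, 63.783084869384766), (44.426666259765625, 59.15371322631836), 62.42367935180664)
```

The spare is centred under the jaws (body at (443.7, 63.8) mm, angle -27.6°). Descending to grip its cap.

>>> apply_moves(commands=[[0.04,0,0,0,0.3],[0.08,0,0,0,0.3],[0.108,0,0,0,0.3],[0.108,0,0,0,0.3],[0.108,0,0,0,0.3],[0.108,0,0,0,-0.5],[0.108,0,0,0,-0.5],[0.108,0,0,0,-0.5],[0.108,0,0,0,-0.5],[0.106,0,0,0,-0.5]], newtons=30)

```text
time: 22.95
ee_pos: [0.4442, 0.0638, 0.0772]
tcp_rot: [127.6, 88.8, 10.3]
wrist_force: [0.3, -0.5, -2.6]
opening: 0.0297
```

```bash
python3 s.py
```

```text
t 22.95 tray xy [ 0.4479 -0.0276] z 0.0772 F tray [ 0.2 -0.6] -2.6 op 0.0297
tool y az -27.32 down tilt [ 0.021  0.004 -1.   ]
```

>>> apply_moves(commands=[[-0.02,0,0,0,-0.5],[-0.06,0,0,0,-0.5],[-0.1,0,0,0,-0.5],[-0.13,0,0,0,-0.5],[-0.13,0.02,-0.018,-0.12,-0.5],[-0.13,0.045,-0.04,-0.25,-0.5],[-0.13,0.07,-0.062,-0.39,-0.5],[-0.13,0.095,-0.083,-0.53,-0.5],[-0.13,0.109,-0.0946,-0.66,-0.5],[-0.13,0.109,-0.0946,-0.681,-0.5],[-0.13,0.109,-0.0946,-0.681,-0.5],[-0.13,0.109,-0.0946,-0.681,-0.5]])

```text
time: 24.15
ee_pos: [0.5811, 0.0971, 0.2104]
tcp_rot: [88.6, 88.8, 10.2]
wrist_force: [-0.0, 0.1, -1.6]
opening: 0.0295
```

```bash
python3 s.py; python3 look.py w8
python3 - <<'E'
from h import *
a=np.radians(11.7);R=np.array([[np.cos(a),np.sin(a)],[-np.sin(a),np.cos(a)]])
for n in ["wrist","scene","side"]:
    c=shot(n);P=cloud(c);f=c["frame"].astype(int);hsv=cv2.cvtColor(c["frame"],cv2.COLOR_BGR2HSV)
    y=P[...,:2]@R[1];x=P[...,:2]@R[0];b=(f[...,0]>f[...,2]+25)&(c["depth"]>0)&(x>.55)&(x<.64)
    for l,zz,ylo,yhi in [("row_c top",(.064,.074),-.02,.07),("tall top",(.095,.104),-.11,-.02),("spare top",(.19,.21),-.08,.04)]:
        m=b&(P[...,2]>zz[0])&(P[...,2]<zz[1])&(y>ylo)&(y<yhi)
        if m.sum()>20: print(n,l,m.sum(),"y",np.percentile(y[m],[2,98]).round(4),"x",np.percentile(x[m],[2,98]).round(4),"z",P[m][:,2].mean().round(4))
E
```

```text
t 24.15 tray xy [ 0.5887 -0.0227] z 0.2104 F tray [-0.   0.1] -1.6 op 0.0295
tool y az 11.58 down tilt [ 0.02   0.004 -1.   ]
cap [325. 125.] 1543 0.105 min [0.5753 0.0139] max [0.6084 0.0369]
cap [  6. 178.] 516 0.099 min [ 0.3441 -0.0305] max [0.3599 0.0025]
cap [115. 307.] 1049 0.1 min [ 0.4025 -0.1426] max [ 0.4287 -0.1084]
cap [326. 345.] 798 0.106 min [ 0.5794 -0.1724] max [ 0.6087 -0.1489]
blue [326. 115.] 2428 0.07 min [0.5654 0.0036] max [0.6236 0.048 ]
blue [322. 210.] 7188 0.187 min [ 0.5602 -0.0224] max [ 0.6179 -0.0017]
blue [301. 327.] 230 0.07 min [ 0.5651 -0.1814] max [ 0.5776 -0.1605]
blue [349. 327.] 231 0.07 min [ 0.6113 -0.182 ] max [ 0.6232 -0.16  ]
wrist row_c top 2375 y [0.0042 0.0474] x [0.5658 0.6233] z 0.0697
wrist spare top 4585 y [-0.0217 -0.0018] x [0.5606 0.6177] z 0.1981
scene row_c top 271 y [0.0003 0.0442] x [0.5863 0.6257] z 0.07
scene tall top 329 y [-0.0929 -0.0492] x [0.5702 0.6255] z 0.1002
scene spare top 454 y [-0.0494 -0.0056] x [0.5639 0.6206] z 0.199
side row_c top 129 y [0.0055 0.0481] x [0.5735 0.6229] z 0.0687
side tall top 27 y [-0.0879 -0.0745] x [0.5648 0.576 ] z 0.0988
side spare top 126 y [-0.0445 -0.0023] x [0.5607 0.6178] z 0.1979
```

View pics/w8m.png

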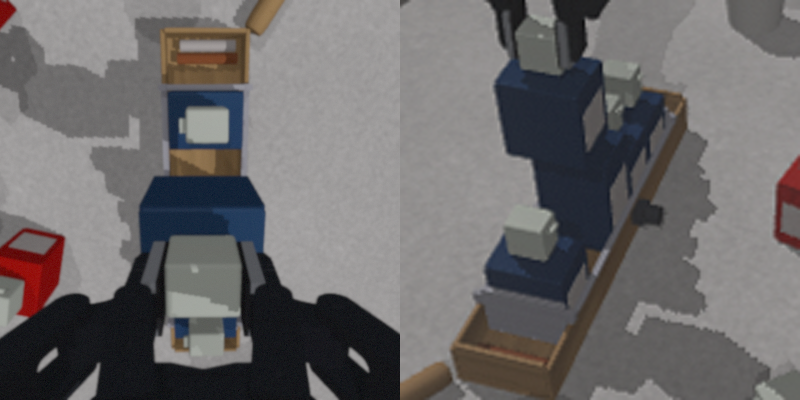

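Run:
```python
from h import *
a=np.radians(11.7);R=np.array([[np.cos(a),np.sin(a)],[-np.sin(a),np.cos(a)]])
c=shot("wrist");P=cloud(c);f=c["frame"].astype(int)
y=P[...,:2]@R[1];x=P[...,:2]@R[0];z=P[...,2];b=(f[...,0]>f[...,2]+20)&(c["depth"]>0)&(abs(x-.589)<.027)&(z>.135)&(z<.192)&(y>-.03)
A=np.c_[z[b]-.13,x[b]-.589,np.ones(b.sum())];print(b.sum(),np.linalg.lstsq(A,y[b],rcond=None)[0].round(4))
b=(f[...,0]>f[...,2]+20)&(c["depth"]>0)&(abs(x-.594)<.027)&(z>.01)&(z<.06)&(y>-.03)&(y<.03)
print("row_c face",b.sum(),y[b].mean() if b.sum() else "")
```

```text
2558 [ 0.015  -0.0033 -0.0029]
row_c face 0
```

The spare hangs upright and aligned. All three cameras say it should go about +3 mm in y, and +3 mm in x. Correcting, then going in gently.

>>> apply_moves(commands=[[0,0.003,-0.003,0,-0.5],[0.015,0.003,-0.003,0,-0.5],[0.027,0.003,-0.003,0,-0.5],[0.027,0.003,-0.003,0,-0.5]])

```text
time: 24.85
ee_pos: [0.5836, 0.1009, 0.1815]
tcp_rot: [88.7, 89.0, 10.4]
wrist_force: [-0.3, -0.5, -2.1]
opening: 0.0292
```

>>> apply_moves(commands=[[0.002,0,0,0,-0.5],[0.004,0,0,0,-0.5],[0.006,0,0,0,-0.5],[0.006,0,0,0,-0.5]])

```text
time: 25.25
ee_pos: [0.5837, 0.1009, 0.1755]
tcp_rot: [88.8, 89.0, 10.4]
wrist_force: [-0.7, -0.1, -1.7]
opening: 0.0294
```

```bash
python3 s.py
```

```text
t 25.25 tray xy [ 0.5921 -0.0196] z 0.1755 F tray [-0.7  0.1] -1.7 op 0.0294
tool y az 11.67 down tilt [ 0.018  0.003 -1.   ]
```

>>> apply_moves(commands=[[0.002,0,0,0,-0.5],[0.004,0,0,0,-0.5],[0.006,0,0,0,-0.5],[0.006,0,0,0,-0.5]])

```text
time: 25.65
ee_pos: [0.5837, 0.1009, 0.1691]
tcp_rot: [88.8, 89.0, 10.5]
wrist_force: [-0.4, 0.4, -2.2]
opening: 0.029
```

```bash
python3 s.py
```

```text
t 25.65 tray xy [ 0.592  -0.0196] z 0.1691 F tray [-0.3  0.5] -2.2 op 0.029
tool y az 11.67 down tilt [ 0.017  0.003 -1.   ]
```

Past the tall top edge without contact. Next, the row_c top edge.

>>> apply_moves(commands=[[0.004,0,0,0,-0.5],[0.008,0,0,0,-0.5],[0.012,0,0,0,-0.5],[0.016,0,0,0,-0.5],[0.016,0,0,0,-0.5]])

```text
time: 26.15
ee_pos: [0.5837, 0.1009, 0.1522]
tcp_rot: [88.9, 89.0, 10.6]
wrist_force: [-1.3, -0.2, -2.6]
opening: 0.0294
```

>>> apply_moves(commands=[[0.002,0,0,0,-0.5],[0.004,0,0,0,-0.5],[0.006,0,0,0,-0.5],[0.006,0,0,0,-0.5]])

```text
time: 26.55
ee_pos: [0.5837, 0.1009, 0.1459]
tcp_rot: [88.8, 89.1, 10.5]
wrist_force: [-0.7, 0.1, -2.9]
opening: 0.0293
```

>>> apply_moves(commands=[[0.002,0,0,0,-0.5],[0.003,0,0,0,-0.5],[0.003,0,0,0,-0.5]])

```text
time: 26.85
ee_pos: [0.5836, 0.1009, 0.1427]
tcp_rot: [88.8, 89.1, 10.5]
wrist_force: [0.4, 0.1, -1.9]
opening: 0.0295
```

```bash
python3 s.py
```

```text
t 26.85 tray xy [ 0.592  -0.0196] z 0.1427 F tray [ 0.5 -0. ] -1.9 op 0.0295
tool y az 11.67 down tilt [ 0.016  0.003 -1.   ]
```

>>> apply_moves(commands=[[0.003,0.001,0,0,-0.5],[0.006,0.001,0,0,-0.5],[0.01,0.001,0,0,-0.5],[0.01,0.001,0,0,-0.5]])

```text
time: 27.25
ee_pos: [0.5845, 0.101, 0.1319]
tcp_rot: [88.9, 89.1, 10.6]
wrist_force: [1.0, 0.3, -2.3]
opening: 0.0297
```

>>> apply_moves(commands=[[0.004,0,0,0,-0.5],[0.008,0,0,0,-0.5],[0.012,0,0,0,-0.5],[0.012,0,0,0,-0.5]])

```text
time: 27.65
ee_pos: [0.5843, 0.101, 0.119]
tcp_rot: [88.9, 89.2, 10.6]
wrist_force: [-0.1, 0.6, -3.0]
opening: 0.0291
```

>>> apply_moves(commands=[[0.004,0,0,0,-0.5],[0.008,0,0,0,-0.5],[0.012,0,0,0,-0.5],[0.012,0,0,0,-0.5]])

```text
time: 28.05
ee_pos: [0.5841, 0.101, 0.1062]
tcp_rot: [88.7, 89.3, 10.3]
wrist_force: [0.2, -0.1, -1.9]
opening: 0.0295
```

```bash
python3 s.py
```

```text
t 28.05 tray xy [ 0.5925 -0.0196] z 0.1062 F tray [ 0.2 -0.1] -1.9 op 0.0295
tool y az 11.67 down tilt [ 0.012  0.002 -1.   ]
```

Bottom is at about 29 mm, no contact force. About 24 mm to the floor.

>>> apply_moves(commands=[[0.004,0,0,0,-0.5],[0.009,0,0,0,-0.5],[0.014,0,0,0,-0.5],[0.017,0,0,0,-0.5],[0.017,0,0,0,-0.5]])

```text
time: 28.55
ee_pos: [0.584, 0.101, 0.0885]
tcp_rot: [88.7, 89.3, 10.4]
wrist_force: [0.8, -0.2, -1.9]
opening: 0.0297
```

>>> apply_moves(commands=[[0.001,0,0,0,-0.5],[0.003,0,0,0,-0.5],[0.004,0,0,0,-0.5],[0.004,0,0,0,-0.5]])

```text
time: 28.95
ee_pos: [0.584, 0.1009, 0.0843]
tcp_rot: [88.6, 89.3, 10.3]
wrist_force: [0.9, -0.0, -1.8]
opening: 0.0292
```

>>> apply_moves(commands=[[0.001,0,0,0,-0.5],[0.002,0,0,0,-0.5],[0.002,0,0,0,-0.5]])

```text
time: 29.25
ee_pos: [0.584, 0.101, 0.0822]
tcp_rot: [89.0, 89.3, 10.6]
wrist_force: [-0.4, 0.5, -2.3]
opening: 0.0296
```

```bash
python3 s.py
```

```text
t 29.25 tray xy [ 0.5923 -0.0195] z 0.0822 F tray [-0.3  0.6] -2.3 op 0.0296
tool y az 11.67 down tilt [ 0.011  0.002 -1.   ]
```

>>> apply_moves(commands=[[0.001,0,0,0,-0.5],[0.0015,0,0,0,-0.5],[0.0015,0,0,0,-0.5]])

```text
time: 29.55
ee_pos: [0.5841, 0.1008, 0.0816]
tcp_rot: [87.5, 89.3, 9.2]
wrist_force: [-2.4, -0.7, 4.3]
opening: 0.0292
```

>>> apply_moves(commands=[[0.001,0,0,0,-0.5],[0.0015,0,0,0,-0.5],[0.0015,0,0,0,-0.5]])

```text
time: 29.85
ee_pos: [0.5842, 0.1007, 0.0816]
tcp_rot: [86.8, 89.2, 8.5]
wrist_force: [-4.8, -0.8, 8.5]
opening: 0.0293
```

```bash
python3 s.py
```

```text
t 29.85 tray xy [ 0.5924 -0.0198] z 0.0816 F tray [-4.9  0.2] 8.5 op 0.0293
tool y az 11.66 down tilt [ 0.013  0.002 -1.   ]
```

Floor reached (height matches 5 mm). Releasing and lifting away.

>>> apply_moves(commands=[[0,0,0,0,-0.5],[0,0,0,0,0.3],[0,0,0,0,0.3],[0,0,0,0,0.3],[0,0,0,0,0.3],[-0.03,0,0,0,0.3],[-0.07,0,0,0,0.3],[-0.11,0,0,0,0.3],[-0.14,-0.03,0,0,0.3],[-0.15,-0.06,0,0,0.3],[-0.15,-0.06,0,0,0.3]])

```text
time: 30.95
ee_pos: [0.522, 0.088, 0.234]
tcp_rot: [86.6, 89.0, 8.3]
wrist_force: [1.1, 0.5, -0.5]
opening: 0.0555
```

```bash
python3 s.py; python3 look.py w9
python3 - <<'E'
from h import *
a=np.radians(11.7);R=np.array([[np.cos(a),np.sin(a)],[-np.sin(a),np.cos(a)]])
c=shot("scene");P=cloud(c);f=c["frame"].astype(int);b=(c["depth"]>0)&(f[...,0]>f[...,2]+25)
hsv=cv2.cvtColor(c["frame"],cv2.COLOR_BGR2HSV);w=(hsv[...,1]<60)&(hsv[...,2]>110)&(P[...,2]>.1)&(P[...,2]<.15)&(c["depth"]>0)
N,L,S,C=cv2.connectedComponentsWithStats(w.astype(np.uint8))
for i in range(1,N):
    if S[i,4]>60:
        q=P[L==i]; q=q[q[:,2]>np.percentile(q[:,2],70)-.004]; q2=q[:,:2]@R.T;print(C[i].round(),q[:,2].mean().round(3),q2.mean(0).round(4),round(cv2.minAreaRect((q[:,:2]*1000).astype(np.float32))[2],1))
d=cv2.resize(c["frame"][170:280,240:460],(800,400),interpolation=cv2.INTER_CUBIC);cv2.imwrite("pics/end.png",d)
E
```

```text
t 30.95 tray xy [ 0.529  -0.0197] z 0.234 F tray [1.2 0.3] -0.5 op 0.0555
tool y az 11.65 down tilt [ 0.017  0.002 -1.   ]
cap [121.   8.] 695 0.1 min [0.372  0.0999] max [0.4023 0.1147]
cap [402. 126.] 1280 0.105 min [0.5754 0.0138] max [0.6085 0.0371]
cap [ 92. 174.] 1224 0.1 min [ 0.3273 -0.0302] max [0.3588 0.0038]
cap [396. 185.] 1127 0.105 min [ 0.5731 -0.0338] max [ 0.6066 -0.0107]
cap [411. 246.] 453 0.134 min [ 0.5806 -0.0885] max [ 0.6236 -0.0561]
cap [379. 285.] 256 0.104 min [ 0.5754 -0.1257] max [ 0.5887 -0.103 ]
cap [191. 289.] 484 0.1 min [ 0.401  -0.1372] max [ 0.426  -0.1082]
cap [384. 329.] 553 0.105 min [ 0.5746 -0.1729] max [ 0.6025 -0.1492]
blue [383. 189.] 7570 0.078 min [ 0.563  -0.1755] max [0.623  0.0475]
[338.  36.] 0.142 [ 0.0684 -0.011 ] 9.1
[577.  50.] 0.126 [0.1813 0.6007] 12.4
[587. 127.] 0.126 [0.4474 0.5044] 51.3
[ 26. 109.] 0.126 [ 0.2532 -0.7649] 71.0
[351. 117.] 0.102 [ 0.3439 -0.0152] 62.5
[410. 127.] 0.102 [0.3887 0.1157] 54.6
[306. 145.] 0.102 [ 0.4166 -0.1294] 2.6
[180. 150.] 0.117 [ 0.4072 -0.404 ] 5.0
[626. 157.] 0.14 [0.5436 0.525 ] 47.9
[345. 206.] 0.136 [ 0.5964 -0.0704] 12.9
[390. 207.] 0.106 [0.5961 0.0227] 9.6
[366. 208.] 0.106 [ 0.5946 -0.0248] 12.6
[297. 215.] 0.107 [ 0.5958 -0.1626] 10.5
[320. 214.] 0.106 [ 0.5968 -0.1169] 11.0
```

View pics/w9m.png

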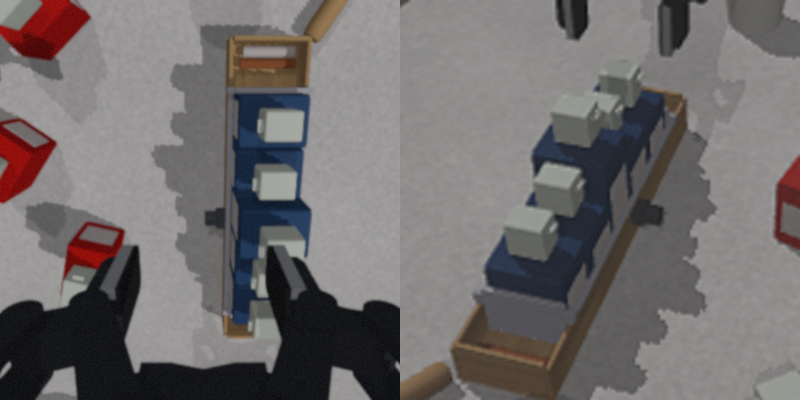

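View pics/end.png

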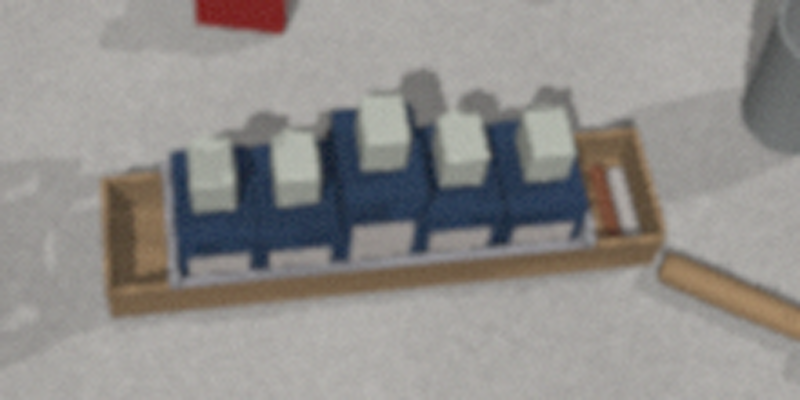

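Both pictures show all five bottles upright in one line, with the spare at (460,150) between tall (383,135) and row_c (547,145). Handing in.

```bash
python3 -c "
from h import *;print(bot.job_done(),bot.get_obs()['time'])"
```

```text
the job is handed in; nothing more can be done
the job is handed in; nothing more can be done
```

The spare is in the tray row, between the tall bottle and row_c, standing on the tray floor and released. I handed the job in at about 31 s of the 58 s allowed.

**What I did:** I pushed row_c to the +y end plate, and the tall bottle with its two short neighbours to the -y plate. Each was felt as a steep rise at about 10 N. I then lowered the spare into the gap with no noticeable contact and set it down with about 8 N on the floor.

**Last checks:**
- **Distance to tall:** the spare's centre is about 46 mm from the tall one, on the crayon side.
- **Height:** its cap top is at 106 mm, which matches standing on the tray floor.
- **Line-up:** it is within about 2 mm of the row's centre line, its cap angle matches the tray's to about 1°, and all five bottles look upright.
- **Other things:** the gripper is clear. I did not re-measure the tin, glue, pot or brush, but the arm never went near them.

**What went wrong on the way:**
- **Tall bottle leaned:** my first drag made it lean about 0.09 rad, because it pivoted between the pads. I set it upright and gripped it again with the jaws along the row.
- **Wrist joint range:** the last joint appeared to reach its limit before I could do the same with row_c. I finished that push with the shut fingers from inside the gap.
- **Camera disagreement:** before the insertion the cameras disagreed with each other by 1 to 2 mm and with the tool position by about 3 mm. I corrected for it.

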